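# Find the rocking tin lid and hold it home

## Task

One of the five lidded steel tins in the tray has a lid that does not sit right. Press down with the fingertips near the edge of the lids, one after another, until you find the lid that rocks, and tip it clearly by its edge; then press that lid on its middle, flat and fully home, and finish while still holding it down there, because its seal pushes it up again when let go. Only push: do not lift the lid, and leave the tumbler, the bowl and the lunch box where they stand.

Things in the scene. Friction and masses are not known exactly. Their poses are not given: they have to be found in the camera images.
- tray: fixed aluminium tray, 220 x 326 mm, walls 30 mm high; origin at the centre of its underside on the table, x across it (away from the robot at yaw 0), y along it (left), z up. Six places, 100 mm apart in x, 102 mm in y: 1, 2, 3 the near row from left to right, 4, 5 left and middle of the far row, each with a fixed steel tin, all alike, with a flat round lid 88 mm wide, 18 mm deep; the sixth holds a tumbler.
- place1 (a point): centre of the top of the lid at place 1 of the tray, at the middling lid height (85 mm above the table, i.e. above the tray's underside). The point is fixed to the tray; the real lid top there lies within 3 mm of this height, and may differ from lid to lid, which tells nothing about its fit.
- place2 (a point): centre of the top of the lid at place 2 of the tray, at the middling lid height (85 mm above the table, i.e. above the tray's underside). The point is fixed to the tray; the real lid top there lies within 3 mm of this height, and may differ from lid to lid, which tells nothing about its fit.
- place3 (a point): centre of the top of the lid at place 3 of the tray, at the middling lid height (85 mm above the table, i.e. above the tray's underside). The point is fixed to the tray; the real lid top there lies within 3 mm of this height, and may differ from lid to lid, which tells nothing about its fit.
- place4 (a point): centre of the top of the lid at place 4 of the tray, at the middling lid height (85 mm above the table, i.e. above the tray's underside). The point is fixed to the tray; the real lid top there lies within 3 mm of this height, and may differ from lid to lid, which tells nothing about its fit.
- place5 (a point): centre of the top of the lid at place 5 of the tray, at the middling lid height (85 mm above the table, i.e. above the tray's underside). The point is fixed to the tray; the real lid top there lies within 3 mm of this height, and may differ from lid to lid, which tells nothing about its fit.
- lid_sink (a joint): how far the one loose lid is pushed down, in m: 0 at rest, about 0.004 at the stop (fully home), negative when lifted. A spring of about 1.5 N per mm pushes it back up: 6 N on the middle bring it home, 10 to 20 N are a safe hold. Which place has the loose lid is not told and changes from run to run; the other four lids are rigid and do not give.
- lid_rock_a (a joint): tilt of the loose lid about a level axis through its middle, in rad: 0 when flat, up to 0.12 either way. It gives easily: 2 N at 28 mm from the middle tip it by about 0.09 (together with lid_rock_b, as the direction may lie between the two), and it springs back flat when let go.
- lid_rock_b (a joint): tilt of the loose lid about the other level axis, at right angles to that of lid_rock_a; same range and stiffness.
- tumbler_mid (a point): bystander: open steel tumbler, 64 mm wide, 70 mm high, loose, standing in the sixth place of the tray (far row, right end as seen from the robot at zero tray yaw); point on its axis, half-way up.
- bowl_mid (a point): bystander: small steel bowl, 90 mm wide, 45 mm high, loose on the table beside the left end of the tray; point on its axis, half-way up.
- lunchbox_mid (a point): bystander: closed steel lunch box, 116 x 81 x 50 mm, loose on the table beside the right end of the tray; point at its centre, half-way up.
Mind the look-alikes: they are no part of the job. What is shaped like the part that bears lid_sink but green or pink is not meant.

How it is judged:
On the way:
1. the loose lid is tipped by its edge: tilted by more than 0.05 rad about one of its axes for 0.1 s ((value of joint any of lid_rock_a, lid_rock_b above 0.05 rad or value of joint any of lid_rock_a, lid_rock_b below -0.05 rad)), for 0.1 s.
At the end, for the whole second after the job is handed in: the loose lid is held down by more than 3 mm of its 4 mm and flat within 0.045 rad about both axes, by the robot still pressing on it; tumbler, bowl and lunch box within 20 mm of where they stood (value of joint lid_sink above 0.003 m and value of joint lid_rock_a between -0.045 and 0.045 rad and value of joint lid_rock_b between -0.045 and 0.045 rad and distance of each of tumbler_mid, bowl_mid, lunchbox_mid from where it was at the start of the episode below 0.02 m); the arm keeps its last pose, push and grip.
It fails at once if the loose lid is lifted by more than 3 mm (value of joint lid_sink below -0.003 m).
It fails at once if the tumbler, the bowl or the lunch box is pushed, lifted or carried by more than 20 mm (distance of any of tumbler_mid, bowl_mid, lunchbox_mid from where it was at the start of the episode above 0.02 m).
It fails at once if the tumbler, the bowl or the lunch box is tipped (angle between any of tumbler_mid, bowl_mid, lunchbox_mid's own z axis and vertical above 0.4 rad).
It also fails if it takes over 48 s, if anything falls off the work surface, if the arm or the gripper's body presses on something with over 40 N, if the wrist force passes 120 N, or if a joint passes its speed limit or range.

## Robot

A 6-joint arm with a two-finger parallel gripper is mounted at the origin on the work surface. World frame = base frame: x ahead of the robot, y to its left, z up, the work surface at z = 0. Lengths are in m, angles in rad, forces in N, time in s.
With the tool pointing down it reaches from about 0.35 to 0.95 m from the base axis. Payload 17.4 kg.
Tool frame: the origin (TCP) lies between the finger pads; the fingertips stand 14 mm ahead of it and the grasp point (between the pads) lies 5 mm behind it (bot.tip_extent is the z of the fingertips in the tool frame, in m); z points along the fingers, y is the direction in which the jaws open and shut (so a half turn about z gives the same grasp; the last joint's range is limited). The gripper opens to 93 mm and grips with 3 to 60 N. Pads are 15 mm wide; open, the fingers measure 128 mm over their backs; the gripper's body (75 mm by 188 mm) begins 65 mm behind the grasp point.
Start: joints at [1.07, 0.116, 1.442, -0, 1.584, -0.038], TCP at [0.301, 0.604, 0.233] pointing down, gripper open.
Joint ranges: [-2.83, 2.83], [-0.83, 2.19], [0.07, 2.5], [-1.14, 4.28], [0.01, 3], [-2.97, 2.97]. Speed limits (rad/s): [1.89, 1.89, 2.22, 3.14, 3.14, 3.14].

## Interface

Orientations are given as a rotation vector (axis times angle).
In Python, from station import bot gives the robot as it stands.
- The arm moves only by the shell command python3 -m creep 'ROWS' [OPENING]. ROWS is JSON, a list of rows, each a list of 4 numbers: the shift along the tool's x, y, z in mm, then the turn about the tool's z in rad. A call has 1 to 8 rows; each row is the pose to reach, as a shift and turn from the pose commanded when the call began, along the tool's axes at that moment; what a row does not reach only later rows make up. A row lasts 1/8 s, in which the tool goes at most 62.5 mm and 10.7 degrees, less where a joint would pass 70% of its speed; a pose out of reach is approached as far as the arm can. A call with a gripper value outside its range is refused whole. OPENING is the finger opening in mm, from 0 to 93, set as the call begins (- or left out, the last holds). The fingers move at their own pace and stop on an object; the grip force is fixed at half the most. Time passes only in rows, so rows that repeat a pose let the fingers close. It gives the time, the measured TCP pose, the force and the opening at its end, in the units of the state.
- bot.sense(): the state, without advancing time (a new reading comes with each control period).
- bot.snapshot(name): name is "scene" or "top" or "wrist"; returns a dict with "pixels" (384x512x3 uint8, red, green, blue), "range_z" (384x512 float32, m along the optical axis (not along the pixel's ray), 0 where there is no reading), "fx", "fy", "cx", "cy" (pixels), "T" (4x4, takes a point from camera to world coordinates). Camera axes: x right, y down, z forward; pixel columns grow to the right and rows downward; lengths in m; the calibration is good to about 2 mm. A picture is of the moment at which its call begins.
- bot.sign_off(): hands the job in, once; it reports no verdict.
The state is a dict: "time": time; "qpos": joint angles; "qd": joint speeds; "tau": joint torques, N m; "tool_pos": TCP position; "tool_rot": TCP orientation; "wrist_force": force on the tool from outside, world axes, zero at the start; "moment": the same for the moment, N m; "grip_width": finger opening in m.
Only numpy, scipy, OpenCV 4.12 (cv2) and the standard library are available. Lean on these libraries where they do the work, as an engineer would, in place of code of your own. Each camera call takes 0.05 s, during which the arm holds its last target.

## Working session

There is one attempt and no reset: what is moved stays moved. The work goes in short steps, Python scripts to look and compute and a shell command to move; the robot and the scene stay as the last step left them, time stands still between calls to the robot, and variables do not carry over. Pictures are saved under pics/ and viewed, and the job is handed in when it is done.

```bash
mkdir -p pics; ls; python3 - <<'E'
from station import bot
import cv2, numpy as np
for n in ("scene","top"):
    s=bot.snapshot(n); cv2.imwrite(f"pics/{n}0.png",s["pixels"][:,:,::-1]); np.savez(f"{n}0.npz",**s)
    print(n,s["fx"],s["cx"],s["cy"],np.round(s["T"],3).tolist())
s=bot.sense(); print(s["time"],s["tool_pos"],s["tool_rot"],s["wrist_force"],s["grip_width"],bot.tip_extent)
E
```

```text
pics
scene 347.4068284267899 246.19954840585905 194.26753190284268 [[-0.256, 0.595, -0.762, 1.214], [0.967, 0.168, -0.194, 0.201], [0.012, -0.786, -0.618, 0.615], [0.0, 0.0, 0.0, 1.0]]
top 407.2511909225241 256.18452760156765 185.80218045397785 [[0.024, -0.999, 0.024, 0.529], [-0.999, -0.024, -0.033, 0.041], [0.033, -0.023, -0.999, 1.074], [0.0, 0.0, 0.0, 1.0]]
0.1 [0.30125818 0.60384993 0.23197711] [-7.20339747e-01 -3.05761056e+00  1.61890774e-03] [ 0.40284376  0.54025612 -1.31034507] 0.09281469771373148 0.014
```

View pics/top0.png

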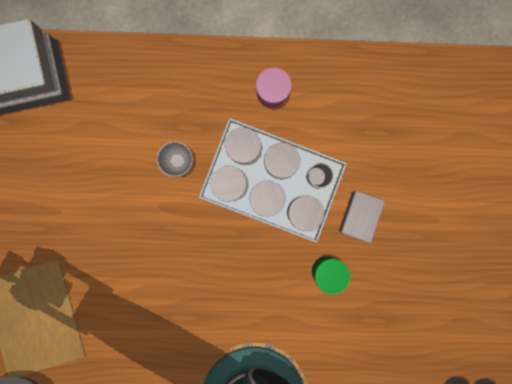

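View pics/scene0.png

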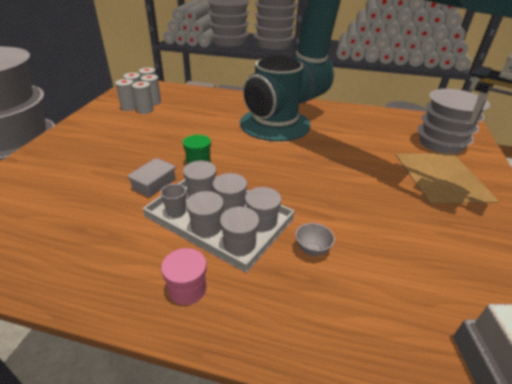

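The top view shows the five steel lids: 1 (229,184), 2 (267,198), 3 (306,213), 4 (243,145) and 5 (282,161). The tumbler is at (319,176), the bowl at (175,159) and the lunch box at (362,217). The pink (274,87) and green (332,275) tins are look-alikes outside the tray, so I leave them out.

```bash
cat > h.py <<'E'
import numpy as np, cv2
def cloud(s):
    v,u=np.mgrid[0:384,0:512]; z=s["range_z"]
    P=np.stack([(u-s["cx"])/s["fx"]*z,(v-s["cy"])/s["fy"]*z,z],-1)
    T=s["T"]; return P@T[:3,:3].T+T[:3,3]
E
python3 - <<'E'
from h import *
s=dict(np.load("top0.npz")); W=cloud(s)
z=W[...,2]; print("table z",np.median(z[150:250,400:450]))
m=((z>0.075)&(z<0.11)); m[:,:190]=0;m[:,350:]=0;m[:110]=0;m[250:]=0
m=cv2.erode(m.astype(np.uint8),np.ones((3,3)))
n,l,st,c=cv2.connectedComponentsWithStats(m)
pts=[]
for i in range(1,n):
    if st[i,4]<200: continue
    (u,v),r=cv2.minEnclosingCircle(np.argwhere(l==i)[:,::-1].astype(np.float32))
    zz=np.median(z[l==i]); 
    # ray at centroid onto plane z
    d=s["T"][:3,:3]@np.array([(c[i][0]-s["cx"])/s["fx"],(c[i][1]-s["cy"])/s["fy"],1]); o=s["T"][:3,3]
    p=o+d*(zz-o[2])/d[2]; 
    print(c[i].round(1),st[i,4],"r",round(r,1),p.round(4), "std",z[l==i].std().round(4))
# tray corners at z=.03
o=s["T"][:3,3]
C=[]
for u,v in [(230,120),(345,163),(318,241),(201,198)]:
    d=s["T"][:3,:3]@np.array([(u-s["cx"])/s["fx"],(v-s["cy"])/s["fy"],1]); C.append(o+d*(.03-o[2])/d[2])
C=np.array(C); print(C.round(3), C.mean(0).round(3), np.linalg.norm(np.roll(C,-1,0)-C,axis=1).round(3))
E
cat > pose.py <<'E'
from station import bot
from scipy.spatial.transform import Rotation as R
import numpy as np
s=bot.sense(); print(s["time"],s["tool_pos"].round(4)); print(R.from_rotvec(s["tool_rot"]).as_matrix().round(3)); print(s["qpos"].round(3), s["wrist_force"].round(2))
E
python3 pose.py
```

```text
table z -0.0010261236195476808
[243.  144.6] 829 r 16.8 [0.6525 0.0432 0.085 ] std 0.0018
[281.4 159.8] 830 r 16.8 [ 0.6177 -0.0514  0.0857] std 0.0018
[228.3 182.8] 869 r 16.8 [0.5586 0.0765 0.082 ] std 0.0018
[267.2 197.7] 810 r 16.8 [ 0.5245 -0.019   0.0838] std 0.0018
[306.4 212.6] 846 r 16.8 [ 0.4904 -0.1153  0.0847] std 0.0018
[[ 0.722  0.078  0.03 ]
 [ 0.619 -0.222  0.03 ]
 [ 0.416 -0.155  0.03 ]
 [ 0.52   0.147  0.03 ]] [ 0.569 -0.038  0.03 ] [0.317 0.213 0.32  0.214]
0.1 [0.3013 0.6038 0.232 ]
[[-0.895  0.446 -0.001]
 [ 0.446  0.895 -0.001]
 [ 0.    -0.001 -1.   ]]
[ 1.07   0.116  1.442 -0.     1.584 -0.038] [ 0.4   0.54 -1.31]
```

The measured lid spacings (101.4 and 99.6 mm) match the layout, and the tool axes already nearly line up with the tray. I keep this orientation, close the fingers, and go to lid 1's near edge, 28 mm along tool x from its middle.

```bash
python3 -m creep '[[-437,-357,80,0],[-437,-357,80,0],[-437,-357,80,0],[-437,-357,80,0],[-437,-357,80,0],[-437,-357,80,0],[-437,-357,80,0],[-437,-357,80,0]]' 0; cat > tgt.py <<'E'
from station import bot
from scipy.spatial.transform import Rotation as R
import numpy as np,sys
L={1:(.5586,.0765,.083),2:(.5245,-.019,.0848),3:(.4904,-.1153,.0857),4:(.6525,.0432,.086),5:(.6177,-.0514,.0867)}
i=int(sys.argv[1]); off=float(sys.argv[2])
s=bot.sense(); M=R.from_rotvec(s["tool_rot"]).as_matrix()
t=np.array(L[i])+off*M[:,0]; tip=s["tool_pos"]+.014*M[:,2]
print("t",s["time"],"tip",tip.round(4),"to go mm (tool)",((t-tip)@M*1e3).round(1),"F",s["wrist_force"].round(2),"w",s["grip_width"])
E
python3 tgt.py 1 .028
```

```text
time: 1.1
tool_pos: [0.505, 0.1506, 0.1621]
tool_rot: [0.72, 3.058, 0.0]
wrist_force: [1.3, 1.6, -0.7]
grip_width: 0.0177
t 1.1 tip [0.505  0.1506 0.1481] to go mm (tool) [-53.1 -42.4  65.1] F [ 1.27  1.59 -0.65] w 0.017724491134820494
```

```bash
python3 -m creep '[[-53,-42,40,0],[-53,-42,57,0],[-53,-42,60,0],[-53,-42,60,0]]' 0; python3 tgt.py 1 .028
```

```text
time: 1.6
tool_pos: [0.5332, 0.092, 0.1031]
tool_rot: [0.72, 3.058, 0.0]
wrist_force: [0.3, 0.6, 0.6]
grip_width: 0.0003
t 1.6 tip [0.5332 0.092  0.0891] to go mm (tool) [-1.7 -2.6  6.1] F [0.3  0.6  0.55] w 0.0003392496570121661
```

```bash
python3 -m creep '[[0,0,4,0],[0,0,5,0],[0,0,6,0],[0,0,7,0],[0,0,7,0],[0,0,7,0]]' 0; python3 tgt.py 1 .028
```

```text
time: 2.35
tool_pos: [0.5334, 0.0918, 0.0974]
tool_rot: [0.72, 3.057, 0.001]
wrist_force: [-10.8, 1.3, 18.8]
grip_width: 0.0002
t 2.35 tip [0.5334 0.0919 0.0834] to go mm (tool) [-1.4 -2.5  0.5] F [-10.77   1.3   18.82] w 0.00023907573491396857
```

Lid 1 is rigid: 19 N with about 1 mm of commanded press. Next is lid 2.

```bash
python3 -m creep '[[0,0,-12,0],[-8,-55,-12,0],[-13,-103,-10,0],[-13,-103,-7,0],[-13,-103,-6,0]]' 0; python3 tgt.py 2 .028
```

```text
time: 2.98
tool_pos: [0.4991, -0.0064, 0.1017]
tool_rot: [0.721, 3.057, 0.0]
wrist_force: [-0.2, 0.6, -0.4]
grip_width: 0.0003
t 2.975 tip [ 0.4992 -0.0064  0.0877] to go mm (tool) [-0.3  0.   3. ] F [-0.18  0.63 -0.42] w 0.0002895444565552314
```

```bash
python3 -m creep '[[0,0,2,0],[0,0,3,0],[0,0,4,0],[0,0,4,0],[0,0,4,0]]' 0; python3 tgt.py 2 .028
```

```text
time: 3.6
tool_pos: [0.499, -0.0065, 0.0976]
tool_rot: [0.72, 3.058, 0.0]
wrist_force: [-0.9, 0.8, 1.6]
grip_width: 0.0005
t 3.6 tip [ 0.499  -0.0065  0.0836] to go mm (tool) [-0.4  0.2 -1.2] F [-0.86  0.82  1.56] w 0.0004936388554911983
```

```bash
python3 -m creep '[[0,0,1,0],[0,0,2,0],[0,0,2,0],[0,0,2,0]]' 0; python3 tgt.py 2 .028
```

```text
time: 4.1
tool_pos: [0.4989, -0.0066, 0.0955]
tool_rot: [-0.72, -3.058, -0.0]
wrist_force: [-1.1, 2.1, 3.4]
grip_width: 0.0003
t 4.1 tip [ 0.4989 -0.0066  0.0815] to go mm (tool) [-0.4  0.3 -3.3] F [-1.1   2.06  3.37] w 0.0002788979201526128
```

Lid 2 gives: about 2 mm further for under 2 N, where lid 1 took 19 N in about 1 mm. I push it slightly further to make the tilt clear, then look.

```bash
python3 -m creep '[[0,0,1,0],[0,0,1,0],[0,0,1,0]]' 0; python3 tgt.py 2 .028; python3 - <<'E'
from station import bot
from h import *
s=bot.snapshot("scene"); cv2.imwrite("pics/scene_t.png",cv2.resize(s["pixels"][130:280,120:320,::-1],None,fx=4,fy=4,interpolation=2))
W=cloud(s); s=bot.snapshot("top");W2=cloud(s)
cv2.imwrite("pics/top_t.png",cv2.resize(s["pixels"][100:250,190:390,::-1],None,fx=4,fy=4,interpolation=2))
ax=np.array([-.895,.446])
for nm,w in(("scene",W),("top",W2)):
  for i,c in {1:(.5586,.0765),2:(.5245,-.019),4:(.6525,.0432),5:(.6177,-.0514)}.items():
    d=w[...,:2]-c; r=np.hypot(d[...,0],d[...,1]); m=(r<.036)&(abs(w[...,2]-.084)<.009)
    if m.sum()<30: print(nm,i,m.sum());continue
    A=np.c_[d[m],np.ones(m.sum())]; k=np.linalg.lstsq(A,w[m][:,2],rcond=None)[0]
    print(nm,i,m.sum(),"slope",k[:2].round(3),"toolx",(k[:2]@ax).round(3),"h",k[2].round(4))
E
```

```text
time: 4.47
tool_pos: [0.4989, -0.0066, 0.0945]
tool_rot: [-0.72, -3.058, -0.0]
wrist_force: [-3.0, 1.8, 5.1]
grip_width: 0.0005
t 4.475 tip [ 0.4989 -0.0066  0.0805] to go mm (tool) [-0.4  0.3 -4.3] F [-3.04  1.78  5.09] w 0.0004793618411249036
scene 1 421 slope [ 0.002 -0.003] toolx -0.004 h 0.0832
scene 2 326 slope [ 0.049 -0.019] toolx -0.053 h 0.0833
scene 4 535 slope [0.    0.002] toolx 0.001 h 0.0862
scene 5 455 slope [ 0.003 -0.001] toolx -0.003 h 0.0868
top 1 397 slope [0.001 0.004] toolx 0.001 h 0.082
top 2 17
top 4 688 slope [ 0.008 -0.001] toolx -0.008 h 0.085
top 5 681 slope [ 0.007 -0.004] toolx -0.008 h 0.0856
```

View pics/scene_t.png

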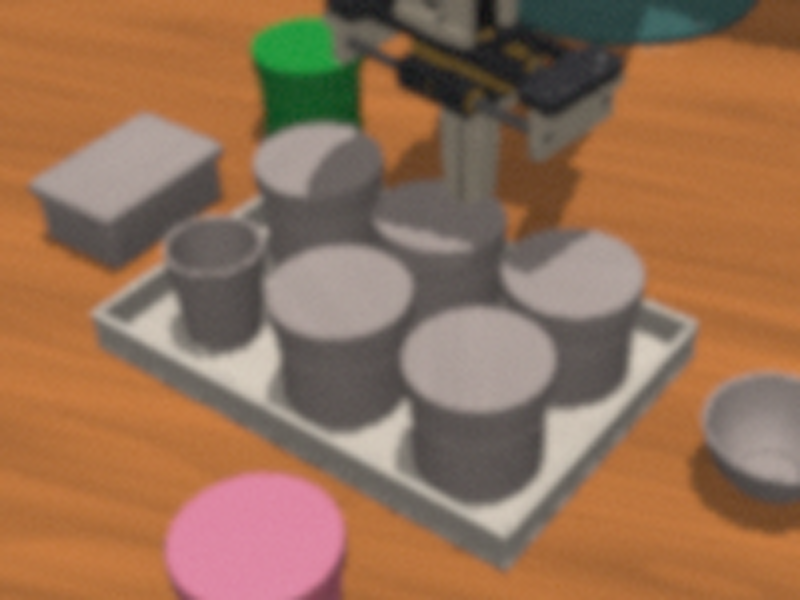

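View pics/top_t.png

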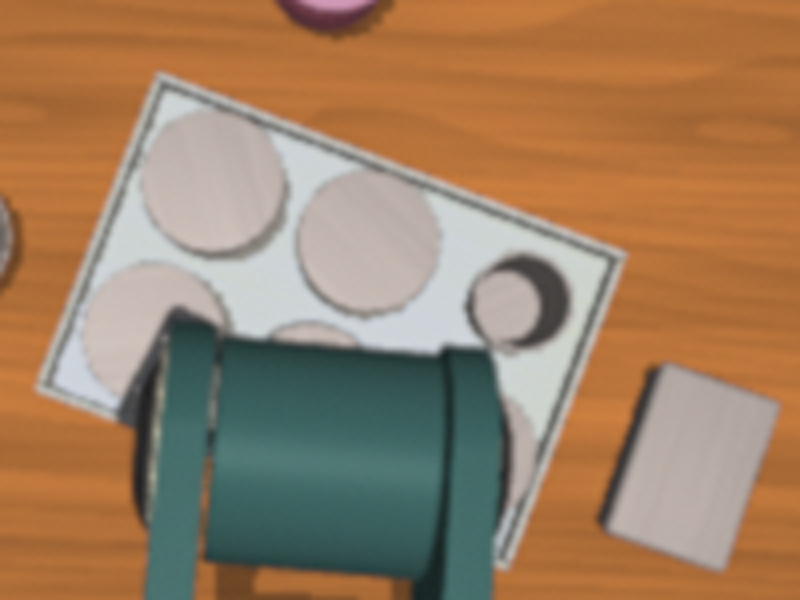

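The fingertip stands on the near edge of lid 2 (scene crop about (470,195)), which looks tilted. The plane fit may include points on the finger, so I press a little more and refit using only the far part of the lid.

```bash
python3 -m creep '[[0,0,1,0],[0,0,2,0],[0,0,2,0]]' 0; python3 tgt.py 2 .028; cat > fit.py <<'E'
from station import bot
from h import *
s=bot.snapshot("scene"); w=cloud(s)
ax=np.array([-.895,.446]); lim=float(__import__("sys").argv[1])
for i,c in {1:(.5586,.0765),2:(.5245,-.019),4:(.6525,.0432),5:(.6177,-.0514)}.items():
    d=w[...,:2]-c; r=np.hypot(d[...,0],d[...,1]); m=(r<.038)&(abs(w[...,2]-.084)<.012)&(d@ax<lim)
    A=np.c_[d[m],np.ones(m.sum())]; y=w[m][:,2]; g=np.ones(len(y),bool)
    for _ in range(5):
        k=np.linalg.lstsq(A[g],y[g],rcond=None)[0]; e=abs(y-A@k); g=e<2.5*np.median(e)+1e-4
    print(i,g.sum(),"slope",k[:2].round(3),"toolx",(k[:2]@ax).round(3),"tot",np.hypot(*k[:2]).round(3),"h",k[2].round(4),"res",e[g].std().round(4))
E
python3 fit.py 0.01
```

```text
time: 4.95
tool_pos: [0.4989, -0.0065, 0.0924]
tool_rot: [-0.72, -3.058, -0.0]
wrist_force: [-2.6, 5.1, 4.9]
grip_width: 0.0005
t 4.95 tip [ 0.4989 -0.0065  0.0784] to go mm (tool) [-0.5  0.3 -6.4] F [-2.57  5.13  4.89] w 0.000488780971895509
1 296 slope [-0.006  0.002] toolx 0.006 tot 0.006 h 0.0832 res 0.0005
2 215 slope [ 0.131 -0.06 ] toolx -0.144 tot 0.144 h 0.0817 res 0.0003
4 360 slope [-0.001  0.004] toolx 0.002 tot 0.004 h 0.0862 res 0.0004
5 315 slope [ 0.    -0.004] toolx -0.002 tot 0.004 h 0.0868 res 0.0004
```

Lid 2 is now tilted about 0.14 rad in total, so at least 0.1 about one axis; the other lids I could fit are flat. I hold briefly, lift off, and move over its middle.

```bash
python3 -m creep '[[0,0,0,0],[0,0,0,0],[0,0,-14,0],[-2,0,-16,0],[-28.5,0,-15,0],[-28.5,0,-12,0],[-28.5,0,-11,0],[-28.5,0,-11,0]]' 0; python3 tgt.py 2 0; python3 fit.py 0.04
```

```text
time: 6.0
tool_pos: [0.524, -0.0192, 0.1033]
tool_rot: [-0.72, -3.058, 0.0]
wrist_force: [-0.0, -0.4, 0.3]
grip_width: 0.0005
t 6.0 tip [ 0.524  -0.0192  0.0893] to go mm (tool) [-0.4  0.4  4.5] F [-0.04 -0.36  0.3 ] w 0.0005425352731019806
1 422 slope [-0.    -0.004] toolx -0.001 tot 0.004 h 0.0832 res 0.0004
2 290 slope [ 0.005 -0.001] toolx -0.005 tot 0.005 h 0.085 res 0.0004
4 558 slope [0.001 0.003] toolx 0.001 tot 0.003 h 0.0862 res 0.0004
5 469 slope [ 0.001 -0.002] toolx -0.001 tot 0.002 h 0.0868 res 0.0004
```

```bash
python3 -m creep '[[0,0,4,0],[0,0,6,0],[0,0,7,0],[0,0,8,0],[0,0,8,0],[0,0,8,0]]' 0; python3 tgt.py 2 0; python3 fit.py 0.04
```

```text
time: 6.8
tool_pos: [0.5244, -0.0193, 0.0956]
tool_rot: [-0.72, -3.058, -0.0]
wrist_force: [-1.4, 1.5, 5.3]
grip_width: 0.0004
t 6.8 tip [ 0.5244 -0.0193  0.0816] to go mm (tool) [ 0.   0.3 -3.2] F [-1.43  1.51  5.29] w 0.00040836481956533675
1 441 slope [-0.001  0.   ] toolx 0.001 tot 0.001 h 0.0832 res 0.0004
2 290 slope [ 0.003 -0.003] toolx -0.004 tot 0.004 h 0.0815 res 0.0005
4 553 slope [0.005 0.002] toolx -0.004 tot 0.005 h 0.0862 res 0.0004
5 462 slope [ 0.002 -0.003] toolx -0.003 tot 0.004 h 0.0868 res 0.0004
```

The lid is flat, sunk about 3.5 mm at 5 N. I press on to about 15 N.

```bash
python3 -m creep '[[0,0,0.5,0],[0,0,1,0],[0,0,1,0],[0,0,1,0]]' 0; python3 tgt.py 2 0; python3 fit.py 0.04
```

```text
time: 7.35
tool_pos: [0.5245, -0.0193, 0.095]
tool_rot: [0.72, 3.058, 0.0]
wrist_force: [-3.6, 1.7, 8.9]
grip_width: 0.0006
t 7.35 tip [ 0.5245 -0.0193  0.081 ] to go mm (tool) [ 0.1  0.3 -3.8] F [-3.61  1.72  8.88] w 0.0005945195849141173
1 438 slope [-0.     0.007] toolx 0.004 tot 0.007 h 0.0832 res 0.0004
2 286 slope [0.001 0.001] toolx -0.0 tot 0.001 h 0.0808 res 0.0004
4 545 slope [ 0.005 -0.002] toolx -0.005 tot 0.005 h 0.0862 res 0.0004
5 450 slope [-0.001 -0.001] toolx 0.001 tot 0.001 h 0.0868 res 0.0004
```

```bash
python3 -m creep '[[0,0,0.5,0],[0,0,0.5,0],[0,0,0.5,0],[0,0,0.5,0]]' 0; python3 tgt.py 2 0; python3 fit.py 0.04; python3 - <<'E'
from station import bot
import cv2
s=bot.snapshot("scene"); cv2.imwrite("pics/scene_e.png",cv2.resize(s["pixels"][130:280,120:370,::-1],None,fx=3.2,fy=3.2,interpolation=2))
E
```

```text
time: 7.9
tool_pos: [0.5245, -0.0193, 0.0949]
tool_rot: [0.72, 3.057, 0.0]
wrist_force: [-5.4, 0.8, 13.3]
grip_width: 0.0004
t 7.9 tip [ 0.5245 -0.0193  0.0809] to go mm (tool) [ 0.2  0.2 -3.9] F [-5.44  0.79 13.28] w 0.0004098038780430694
1 430 slope [0.01  0.001] toolx -0.009 tot 0.01 h 0.0832 res 0.0004
2 288 slope [-0.007 -0.01 ] toolx 0.002 tot 0.012 h 0.081 res 0.0005
4 565 slope [ 0.004 -0.001] toolx -0.004 tot 0.004 h 0.0862 res 0.0005
5 464 slope [-0.002  0.003] toolx 0.003 tot 0.003 h 0.0868 res 0.0004
```

View pics/scene_e.png

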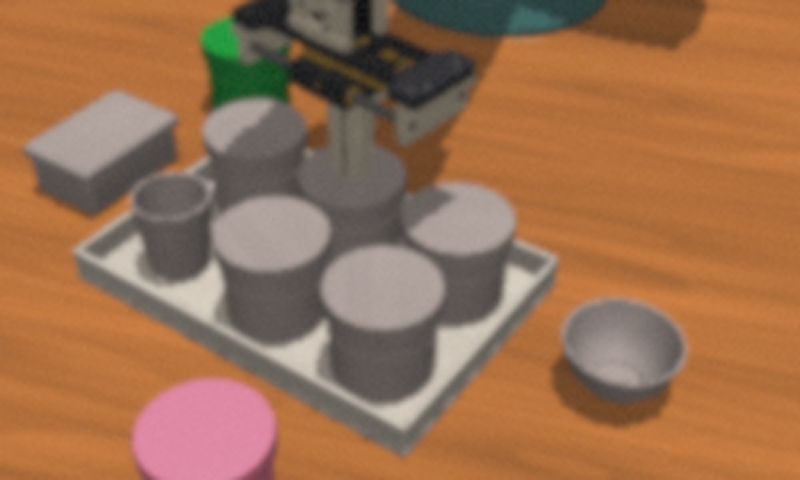

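The fingertips stand on the middle of lid 2 (crop about (352,172)). The lid is down about 4 mm, flat, and held with 13 N. The tumbler, bowl and lunch box are where they stood, so I hand in.

```bash
python3 -c "
from station import bot
print(bot.sign_off())"
```

```text
the job is handed in; nothing more can be done
None
```

The loose lid is at place 2. I tipped it by its edge, then pressed it home on its middle, and handed the job in at about 8 s with the robot still holding it down.

- **Finding it:** Lid 1 was rigid, taking 19 N within about 1 mm of press. Lid 2 gave way under a few newtons, so I did not press lids 3, 4 and 5.
- **Tipping:** Pressed at its near edge, lid 2 tilted about 0.14 rad in total and was held there for more than 0.25 s. It sprang back flat when I let go. My first tilt reading, at a shallower press, gave only 0.053 rad, so I pressed 2 mm further and refitted using only the far part of the lid. The 0.14 is a little over what one axis alone allows (0.12), so the two axes may share it. Either way at least one was tilted by about 0.10.
- **Final hold:** The lid top dropped from 85.0 mm to 81.0 mm, which is the full 4 mm. It was flat within about 0.012 rad, which is close to the measuring noise, with 13 N pressing down. There was also a sideways force of about 5 N.
- **Bystanders:** In the last picture the tumbler, bowl and lunch box stand where they were. I checked this by eye and did not measure it.

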